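# Line up the soldering supplies by height

### The arm

A 7-joint arm with a two-finger parallel gripper is mounted at the origin on a cart in front of the work surface, level with it; the furniture and walls round the work are solid. World frame = base frame: x ahead of the robot, y to its left, z up, the work surface at z = 0. Lengths are in m, angles in rad, forces in N, time in s.
With the tool pointing down it reaches from about 0.425 to 1.025 m from the base axis. Payload 9.4 kg.
Tool frame: the origin (TCP) lies at the very end of the fingers, on their centre line; the grasp point (between the pads) lies grasp_offset behind it (grasp_offset is the distance from the TCP to the grasp point, in m); z points along the fingers, y is the line along which they close (so a half turn about z gives the same grasp; the last joint's range is limited). The gripper opens to 85 mm and grips with 20 to 120 N. Pads are 22 mm wide; open, the fingers measure 114 mm over their backs; the gripper's body (76 mm by 85 mm) begins 54 mm behind the grasp point. The pads swing forward as they close: fully open they stand 13 mm farther back than shut.
Start: joints at [-0.077, 0.599, -0.003, 1.599, 0.002, 0.943, -0.08], TCP at [0.725, -0, 0.231] pointing down, gripper open.
Joint ranges: [-2.57, 2.57], [-0.35, 1.97], [-1.29, 1.29], [0.11, 2.56], [-1.05, 4.19], [0.11, 1.86], [-2.63, 2.63]. Speed limits (rad/s): [2.22, 2.22, 3.01, 3.01, 3.14, 3.14, 3.14].

### API

Orientations are given as a unit quaternion [x, y, z, w].
In Python, from cell import get_obs, capture, camera_info, close_job, grasp_offset gives the robot as it stands.
- The arm moves only by the shell command python3 -m crank 'ROWS' [FORCE]. ROWS is JSON, a list of rows, each an object of numbers: "x", "y", "z": the shift along the tool's x, y, z in cm; "turn": the turn about the tool's z in degrees; "fingers": the closure, from -1 (fully open) to 1 (shut), so that 0 is half open. A call has 1 to 20 rows; each row is the pose to reach, as a shift and turn from the pose commanded when the call began, along the tool's axes at that moment; what a row does not reach only later rows make up. A row lasts 1/8 s, in which the tool goes at most 62.5 mm and 10.7 degrees, less where a joint would pass 70% of its speed; a pose out of reach is approached as far as the arm can. A call with a gripper value outside its range is refused whole. The fingers move at their own pace and stop on an object; FORCE is the grip in N (left out, the last holds). Time passes only in rows, so rows that repeat a pose let the fingers close. It gives the time, the measured TCP pose, the force, the opening and the grip force at its end, in the units of the state.
- get_obs(): the state, without advancing time (a new reading comes with each control period).
- capture(name): name is "scene" or "side" or "wrist"; returns (picture, depth): 384x512x3 uint8, red, green, blue; 384x512 float32, m along the optical axis (not along the pixel's ray), 0 where there is no reading.
- camera_info(name): a dict with "mtx" (3x3 intrinsics, pixels), "eye" and "orientation" of the camera in the world; the wrist camera has in their place "tool_from_camera" (4x4, takes a point from camera to tool coordinates, whose origin is the TCP and whose axes are the flange's). Camera axes: x right, y down, z forward; pixel columns grow to the right and rows downward; lengths in m; the calibration is good to about 2 mm. A picture is of the moment at which its call begins: read the wrist's pose just before it. camera_info takes no time and is no camera call.
- close_job(): hands the job in; it is judged then, once.
The state is a dict: "time_s": time; "joint_pos": joint angles; "qvel": joint speeds; "joint_torque": joint torques, N m; "eef_pos": TCP position; "orientation": TCP orientation; "contact_force": force on the tool from outside, world axes, zero at the start; "moment": the same for the moment, N m; "width": opening from 0.0 (shut) to 1.0 (fully open); "grasp_force": force on a finger pad.
Only numpy, scipy, OpenCV 4.12 (cv2) and the standard library are available. Lean on these libraries where they do the work, as an engineer would, in place of code of your own. Each camera call takes 0.05 s, during which the arm holds its last target. There are 200 camera calls.

### The job

Tidy the soldering supplies onto the four-pad holder: stand the dropper bottle, the white capped bottle, the solder reel and the flat tin upright on the middle of one pad each, in order of height, with the tallest on the pad next to the tall end post and the lowest on the pad at the far end. Tip none of them over on the way, and let go of them all.

Things in the scene. Friction and masses are not known exactly. Their poses are not given: they have to be found in the camera images.
- dropper_bottle: slim brown bottle with a black dropper cap, the tallest: 102 mm high, body 33 mm across up to 62 mm height, above that a neck 24 mm across to 77 mm and a narrow dropper 13 mm across; loose, upright, about 70 g; origin: centre of its underside, z up. Grip round the body, 30 to 60 mm above its foot
- capped_jar: white round plastic bottle with a wide white screw cap, second tallest: 84 mm high, 46 mm across; loose, upright, about 120 g; origin: centre of its underside, z up. Grip round it
- solder_reel: reel of solder wire with blue flanges standing on one flange, third in height: 42 mm high, 56 mm across; loose, about 250 g; origin: centre of its underside, z up. Grip across its diameter from above
- paste_tin: flat round tin, white below with an orange-yellow lid, the lowest: 22 mm high, 47 mm across; loose, about 60 g; origin: centre of its underside, z up. Grip across its diameter from above
- pad_1: grey round flat pad with a black rubber top, 76 mm across and 8 mm thick, one of four alike in a straight row about 95 mm apart (85 to 105 mm) on the flat bar; origin: centre of its underside, 10 mm above the desk, so its top is 18 mm above the desk; z up. Fixed. The pads' numbers say nothing of their order in the row
- pad_2: grey round flat pad with a black rubber top, 76 mm across and 8 mm thick, one of four alike in a straight row about 95 mm apart (85 to 105 mm) on the flat bar; origin: centre of its underside, 10 mm above the desk, so its top is 18 mm above the desk; z up. Fixed. The pads' numbers say nothing of their order in the row
- pad_3: grey round flat pad with a black rubber top, 76 mm across and 8 mm thick, one of four alike in a straight row about 95 mm apart (85 to 105 mm) on the flat bar; origin: centre of its underside, 10 mm above the desk, so its top is 18 mm above the desk; z up. Fixed. The pads' numbers say nothing of their order in the row
- pad_4: grey round flat pad with a black rubber top, 76 mm across and 8 mm thick, one of four alike in a straight row about 95 mm apart (85 to 105 mm) on the flat bar; origin: centre of its underside, 10 mm above the desk, so its top is 18 mm above the desk; z up. Fixed. The pads' numbers say nothing of their order in the row
- end_post: upright dark end plate with a black knob on top, foot 44 by 20 mm, 65 mm high, fixed on the left or the right end of the flat bar (aluminium, 430 by 40 mm, 10 mm high) in line with the pads, about 60 mm from the nearest pad's centre; the bar's other end has only a low stop, 8 mm high; origin: centre of its underside, 10 mm above the desk; z up, x axis level across the bar
Things that resemble listed ones, but are neither listed nor needed, are in the scene too. Leave any green look-alike of the capped_jar alone. Leave any pink look-alike of the solder_reel alone.

How it is judged:
By the outcome, as a careful person would: the job done as asked, in the order asked, and still so for the second after the job is handed in, with the robot touching nothing.
It also fails if it takes over 99 s, if anything falls off the work surface, if the arm or the gripper's body presses on something with over 40 N, if the wrist force passes 120 N, or if a joint passes its speed limit or range.

## Working session

There is one attempt and no reset: what is moved stays moved. The work goes in short steps, Python scripts to look and compute and a shell command to move; the robot and the scene stay as the last step left them, time stands still between calls to the robot, and variables do not carry over. Pictures are saved under pics/ and viewed, at most 14 in all, crops included, and the job is handed in when it is done.

```bash
mkdir -p pics
cat > h.py <<'E'
import numpy as np,cv2
from scipy.spatial.transform import Rotation as R
from cell import *
def cloud(name):
    o=get_obs(); im,d=capture(name); c=camera_info(name); K=np.array(c["mtx"])
    v,u=np.mgrid[:384,:512]
    p=np.stack([(u-K[0,2])/K[0,0]*d,(v-K[1,2])/K[1,1]*d,d],-1)
    if name=="wrist":
        T=np.array(c["tool_from_camera"]); p=p@T[:3,:3].T+T[:3,3]
        Q=R.from_quat(o["orientation"]).as_matrix(); t=np.array(o["eef_pos"])
    else:
        q=np.array(c["orientation"]); Q=R.from_quat(q).as_matrix() if q.size==4 else q; t=np.array(c["eye"])
    p=p@Q.T+t; p[d==0]=np.nan
    return im,p
def save(im,n): cv2.imwrite(f"pics/{n}.png",im[:,:,::-1])
E
python3 - <<'E'
from h import *
o=get_obs(); print(o["orientation"],o["width"],grasp_offset)
ims=[]
for n in("scene","side"):
    im,p=cloud(n); np.savez(n,im=im,p=p); ims.append(im); print(n,camera_info(n)["eye"])
save(cv2.resize(np.vstack(ims),(448,600+72)) [:600] if 0 else cv2.resize(np.hstack(ims),(800,300)),"a")
save(ims[0],"scene")
E
```

```text
[ 7.07082007e-01  7.07131110e-01 -6.10471245e-04 -5.06777908e-04] 1.0026500656955843 0.0187
scene [-0.22790834  0.57367777  0.73097015]
side [ 0.08046576 -0.8344248   0.77626353]
```

View pics/a.png

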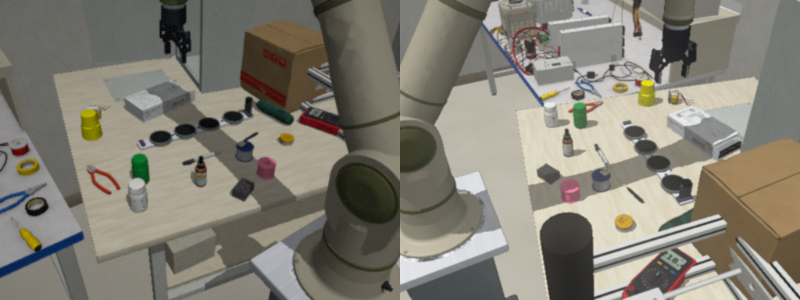

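View pics/scene.png

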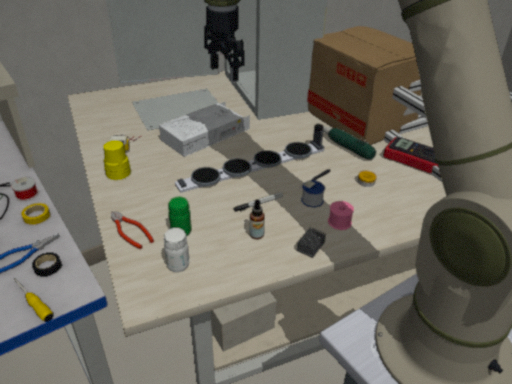

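The scene shows the white bottle at (177,250), dropper (257,220), blue reel (313,193) with a dark stick at its top, tin (368,178), the pads at (204,177), (237,167), (267,158) and (298,150), and the post at (318,135) on the right end.

Run:
```python
from h import *
D=np.load("scene.npz");im,p=D["im"],D["p"]; S=np.load("side.npz")
def fitc(P):
    A=np.c_[2*P[:,:2],np.ones(len(P))]; s=np.linalg.lstsq(A,(P[:,:2]**2).sum(1),rcond=None)[0]
    return s[:2],np.sqrt(s[2]+s[0]**2+s[1]**2)
for n,(u,v) in dict(jar=(177,250),drop=(257,225),reel=(313,193),tin=(368,178),p1=(204,177),p2=(237,167),p3=(267,158),p4=(298,150),post=(318,138)).items():
    q=p[v,u]; c=q[:2]
    for nm,d in(("scene",D),("side",S)):
        P=d["p"].reshape(-1,3); C=d["im"].reshape(-1,3)
        near=np.hypot(*(P[:,:2]-c).T)<(.045)
        m=near&(P[:,2]>(.005 if n[0]!="p" else .0135))
        if n[0]=="p"and n!="post": m=near&(abs(P[:,2]-.018)<.005)&(C.max(1)<90)
        if m.sum()<9: print(n,nm,m.sum());continue
        Q=P[m]; f=fitc(Q); print(n,nm,q.round(3),m.sum(),Q.mean(0).round(4),Q.max(0).round(3),Q.min(0).round(3),"fit",f[0].round(4),f[1].round(4))
a=cv2.resize(im[150:260,130:400],(780,318),interpolation=2)
s=S["im"]; b=cv2.resize(s[120:310,160:480],(780,463))[:282] if 0 else cv2.resize(s[120:310,160:480],(475,282))
b=np.hstack([b,np.zeros((282,305,3),np.uint8)]); save(np.vstack([a,b]),"b")
```

```text
jar scene [0.42  0.302 0.061] 918 [0.4285 0.3005 0.0556] [0.463 0.32  0.087] [0.415 0.272 0.005] fit [0.4362 0.2971] 0.0183
jar side [0.42  0.302 0.061] 507 [0.4354 0.2806 0.0509] [0.463 0.314 0.086] [0.416 0.265 0.005] fit [0.4383 0.2893] 0.0183
drop scene [0.411 0.117 0.042] 489 [0.4175 0.1135 0.0488] [0.437 0.126 0.102] [0.406 0.093 0.005] fit [0.4211 0.1112] 0.0112
drop side [0.411 0.117 0.042] 376 [0.4213 0.0969 0.0482] [0.44  0.117 0.102] [0.407 0.087 0.005] fit [0.4226 0.1004] 0.0109
reel scene [ 0.434 -0.059  0.039] 458 [ 0.444  -0.0681  0.0309] [ 0.476 -0.047  0.045] [ 0.425 -0.102  0.005] fit [ 0.4483 -0.0724] 0.0201
reel side [ 0.434 -0.059  0.039] 426 [ 0.4447 -0.081   0.0332] [ 0.477 -0.048  0.045] [ 0.424 -0.103  0.005] fit [ 0.448  -0.0781] 0.02
tin scene [ 0.423 -0.233  0.02 ] 230 [ 0.4298 -0.236   0.0174] [ 0.456 -0.215  0.024] [ 0.41  -0.265  0.005] fit [ 0.4321 -0.2389] 0.0179
tin side [ 0.423 -0.233  0.02 ] 404 [ 0.4318 -0.2467  0.0179] [ 0.458 -0.218  0.024] [ 0.411 -0.267  0.005] fit [ 0.4329 -0.245 ] 0.0175
p1 scene [0.66  0.106 0.017] 388 [0.6626 0.1014 0.0172
[... 563 characters left out ...]
-0.0774] 0.0266
p3 side [ 0.641 -0.076  0.018] 432 [ 0.644  -0.0809  0.0161] [ 0.682 -0.046  0.02 ] [ 0.608 -0.114  0.013] fit [ 0.6439 -0.081 ] 0.0255
p4 scene [ 0.63  -0.173  0.015] 309 [ 0.6318 -0.1742  0.0166] [ 0.67  -0.139  0.021] [ 0.594 -0.214  0.013] fit [ 0.6326 -0.1748] 0.0265
p4 side [ 0.63  -0.173  0.015] 404 [ 0.6323 -0.1756  0.0162] [ 0.668 -0.144  0.021] [ 0.6   -0.215  0.013] fit [ 0.6331 -0.1758] 0.0225
post scene [ 0.622 -0.236  0.037] 287 [ 0.6249 -0.2285  0.0381] [ 0.655 -0.192  0.076] [ 0.605 -0.252  0.014] fit [ 0.6259 -0.219 ] 0.021
post side [ 0.622 -0.236  0.037] 524 [ 0.6239 -0.2348  0.0388] [ 0.648 -0.191  0.077] [ 0.601 -0.253  0.014] fit [ 0.6278 -0.2222] 0.0242
```

View pics/b.png

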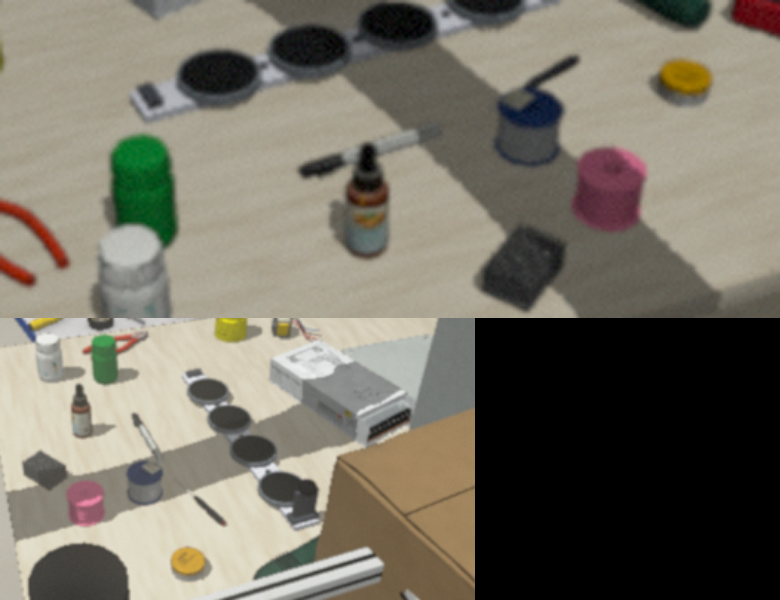

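The blue reel and tin stand clear. In the side crop the knife and tweezers lie flat on the desk near the reel. I'll take an overhead wrist view to refine everything at once.

```bash
python3 -m crank '[{"y":-5,"z":-4},{"y":-10,"z":-8},{"y":-15,"z":-12},{"y":-20,"z":-16},{"y":-20,"z":-16},{"y":-20,"z":-16}]' 30
python3 - <<'E'
from h import *
im,p=cloud("wrist"); np.savez("w",im=im,p=p); print(np.array(get_obs()["eef_pos"]).round(4))
# metric top-down map of objects, 1px = 1 mm; x 0.32..0.75 up, y 0.4..-0.35 left to right
S=np.zeros((430,750,3),np.uint8)
for n in("scene.npz","side.npz"):
    D=np.load(n); P=D["p"].reshape(-1,3); C=D["im"].reshape(-1,3); m=(P[:,2]>-.02)&(P[:,2]<.13)
    P,C=P[m],C[m]; r=((.75-P[:,0])*1000).astype(int); c=((.4-P[:,1])*1000).astype(int)
    k=(r>=0)&(r<429)&(c>=0)&(c<749)
    for dr in(0,1):
        for dc in(0,1): S[r[k]+dr,c[k]+dc]=C[k]
save(S,"map"); save(im,"wrist1")
E
```

```text
[0.7246 0.     0.2306]schema error: expected keys x, y, z, turn, fingers
```

View pics/map.png

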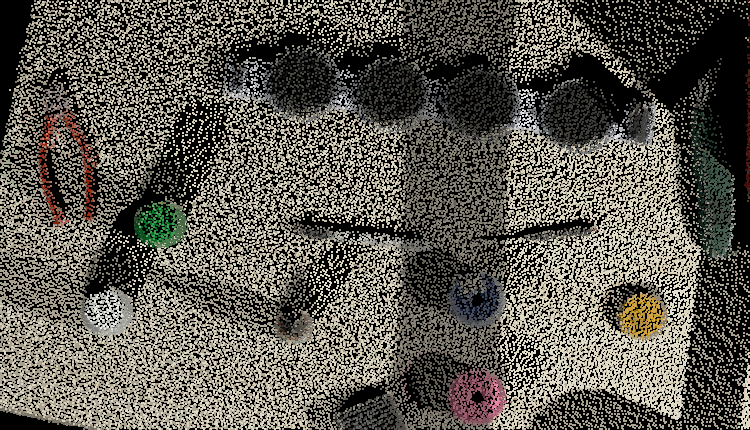

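View pics/wrist1.png

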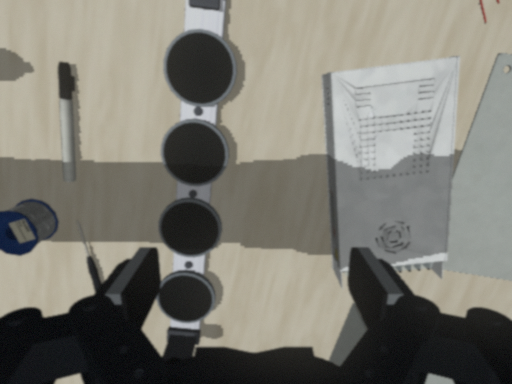

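The map (1 px = 1 mm) gives jar (108,312), dropper (293,325), reel (476,301), tin (642,317), green jar (160,223) and pink reel (477,397). The wrist view shows the pads at (200,67), (195,153), (190,227) and (187,297). I'll measure the pads once more from this close view and start on the dropper.

```bash
python3 - <<'E'
from h import *
D=np.load("w.npz");im,p=D["im"],D["p"]
for u,v in((200,67),(195,153),(190,227),(187,297)):
    m=(im.max(2)<60).astype(np.uint8); _,L=cv2.connectedComponents(m,connectivity=4)
    k=L==L[v,u]
    cs,_=cv2.findContours(k.astype(np.uint8),0,1); h=cv2.convexHull(cs[0]); e=cv2.fitEllipse(h)
    a,b=map(int,np.round(e[0])); print(k.sum(),np.round(e[0],1),np.round(e[1],1),np.nanmean(p[b-2:b+3,a-2:a+3],(0,1)).round(4))
E
python3 -m crank '[{"x":2.5,"y":-5,"z":0,"turn":0,"fingers":-1},{"x":5,"y":-10,"z":0,"turn":0,"fingers":-1},{"x":7.5,"y":-15,"z":0,"turn":0,"fingers":-1},{"x":9,"y":-20,"z":0,"turn":0,"fingers":-1},{"x":10.7,"y":-25,"z":0,"turn":0,"fingers":-1},{"x":10.7,"y":-30,"z":0,"turn":0,"fingers":-1},{"x":10.7,"y":-30.1,"z":0,"turn":0,"fingers":-1},{"x":10.7,"y":-30.1,"z":0,"turn":0,"fingers":-1},{"x":10.7,"y":-30.1,"z":0,"turn":0,"fingers":-1}]' 30
```

```text
3500 [199.3  67.7] [63.7 69.5] [0.6679 0.0975 0.0184]
2882 [194.  153.4] [58.9 62.1] [0.6579 0.0091 0.0184]
2423 [189.3 227.6] [52.2 59. ] [ 0.6471 -0.0813  0.0186]
35469 [253.9 351.5] [226.8 532.1] [ 0.7246 -0.1292  0.159 ]
time_s: 1.27
eef_pos: [0.4252, 0.107, 0.2313]
orientation: [0.707, 0.707, 0.0, 0.0]
contact_force: [-0.2, -0.2, 0.0]
width: 0.999
grasp_force: 0.0
```

```bash
python3 -m crank '[{"x":0,"y":-0.1,"z":5,"turn":0,"fingers":-1},{"x":0,"y":-0.2,"z":10,"turn":0,"fingers":-1},{"x":0,"y":-0.2,"z":14,"turn":0,"fingers":-1},{"x":0,"y":-0.2,"z":17,"turn":0,"fingers":-1},{"x":0,"y":-0.2,"z":19,"turn":0,"fingers":-1},{"x":0,"y":-0.2,"z":19.8,"turn":0,"fingers":-1},{"x":0,"y":-0.2,"z":19.8,"turn":0,"fingers":-1},{"x":0,"y":-0.2,"z":19.8,"turn":0,"fingers":-0.4},{"x":0,"y":-0.2,"z":19.8,"turn":0,"fingers":0},{"x":0,"y":-0.2,"z":19.8,"turn":0,"fingers":0.3},{"x":0,"y":-0.2,"z":19.8,"turn":0,"fingers":0.6},{"x":0,"y":-0.2,"z":19.8,"turn":0,"fingers":1},{"x":0,"y":-0.2,"z":19.8,"turn":0,"fingers":1},{"x":0,"y":-0.2,"z":19.8,"turn":0,"fingers":1},{"x":0,"y":-0.2,"z":19.8,"turn":0,"fingers":1},{"x":0,"y":-0.2,"z":19.8,"turn":0,"fingers":1}]' 30
python3 - <<'E'
from h import *
im,p=cloud("scene"); im2,_=cloud("side"); im3,_=cloud("wrist")
save(cv2.resize(np.hstack([im[140:332,130:386],im2[130:322,150:406],im3[::2,::2]]),(798,200)),"g1")
E
```

```text
time_s: 3.28
eef_pos: [0.4222, 0.1071, 0.0333]
orientation: [0.707, 0.707, 0.0, 0.0]
contact_force: [1.7, -0.6, 2.2]
width: 0.369
grasp_force: 31.1
```

View pics/g1.png

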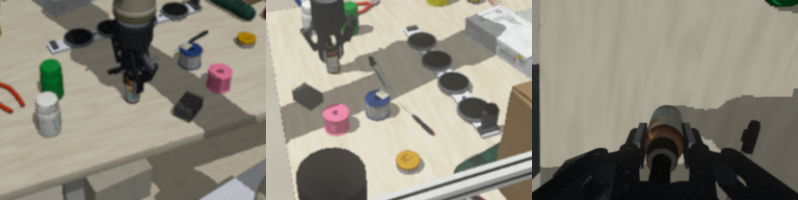

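The bottle is gripped upright round its body in all three views. Next I carry it to the pad beside the post.

```bash
python3 -m crank '[{"x":0,"y":0,"z":-3,"turn":0,"fingers":1},{"x":0,"y":0,"z":-7,"turn":0,"fingers":1},{"x":-1,"y":1,"z":-10,"turn":0,"fingers":1},{"x":-4,"y":3,"z":-11,"turn":0,"fingers":1},{"x":-8,"y":6,"z":-11,"turn":0,"fingers":1},{"x":-12,"y":9,"z":-11,"turn":0,"fingers":1},{"x":-16,"y":12,"z":-11,"turn":0,"fingers":1},{"x":-20,"y":15,"z":-11,"turn":0,"fingers":1},{"x":-24,"y":18,"z":-11,"turn":0,"fingers":1},{"x":-27,"y":20,"z":-11,"turn":0,"fingers":1},{"x":-28.3,"y":21.2,"z":-10,"turn":0,"fingers":1},{"x":-28.3,"y":21.2,"z":-8,"turn":0,"fingers":1},{"x":-28.3,"y":21.2,"z":-6,"turn":0,"fingers":1},{"x":-28.3,"y":21.2,"z":-4.5,"turn":0,"fingers":1},{"x":-28.3,"y":21.2,"z":-3.5,"turn":0,"fingers":1},{"x":-28.3,"y":21.2,"z":-3,"turn":0,"fingers":1},{"x":-28.3,"y":21.2,"z":-3,"turn":0,"fingers":1}]'
python3 - <<'E'
from h import *
im,p=cloud("scene"); im2,_=cloud("side"); im3,pw=cloud("wrist"); np.savez("w2",im=im3,p=pw)
save(cv2.resize(np.hstack([im[110:206,250:378],im2[220:316,320:448],im3[::4,::4]]),(798,200)),"g2")
E
```

```text
time_s: 5.55
eef_pos: [0.634, -0.1759, 0.0632]
orientation: [0.707, 0.707, -0.0, -0.0]
contact_force: [0.8, 0.7, 0.0]
width: 0.367
grasp_force: 30.6
```

View pics/g2.png

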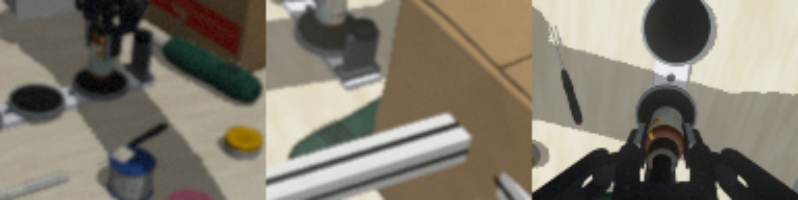

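The bottle hangs centred over the pad next to the post, about 1 cm above it.

```bash
python3 -m crank '[{"x":0,"y":0,"z":0.5,"turn":0,"fingers":1},{"x":0,"y":0,"z":0.9,"turn":0,"fingers":1},{"x":0,"y":0,"z":1.2,"turn":0,"fingers":1},{"x":0,"y":0,"z":1.2,"turn":0,"fingers":1},{"x":0,"y":0,"z":1.2,"turn":0,"fingers":1}]'
python3 - <<'E'
from h import *
D=np.load("w2.npz");im,p=D["im"],D["p"]
m=(im.max(2)<60).astype(np.uint8); n,L,st,ce=cv2.connectedComponentsWithStats(m,connectivity=4)
for i in range(1,n):
    if st[i,4]>1500:
        a,b=ce[i].astype(int); print(st[i],p[b,a].round(4))
E
```

```text
time_s: 6.32
eef_pos: [0.6339, -0.176, 0.0512]
orientation: [0.707, 0.707, -0.0, -0.0]
contact_force: [0.6, -0.5, -0.2]
width: 0.365
grasp_force: 29.6
[  217     0   124   118 12177] [ 0.6473 -0.0822  0.0187]
[    0   169   512   215 43928] [ 0.6338 -0.1708  0.1208]
```

```bash
python3 -m crank '[{"x":0,"y":0,"z":0.1,"turn":0,"fingers":1},{"x":0,"y":0,"z":0.1,"turn":0,"fingers":0.5},{"x":0,"y":0,"z":0.1,"turn":0,"fingers":0.2},{"x":0,"y":0,"z":0.1,"turn":0,"fingers":-0.2},{"x":0,"y":0,"z":0.1,"turn":0,"fingers":-0.6},{"x":0,"y":0,"z":0.1,"turn":0,"fingers":-1},{"x":0,"y":0,"z":0.1,"turn":0,"fingers":-1},{"x":0,"y":0,"z":0.1,"turn":0,"fingers":-1},{"x":0,"y":0,"z":-4,"turn":0,"fingers":-1},{"x":0,"y":0,"z":-9,"turn":0,"fingers":-1},{"x":0,"y":0,"z":-14,"turn":0,"fingers":-1},{"x":4,"y":-2,"z":-18,"turn":0,"fingers":-1},{"x":10,"y":-4,"z":-18,"turn":0,"fingers":-1},{"x":16,"y":-8,"z":-18,"turn":0,"fingers":-1},{"x":21,"y":-11,"z":-18,"turn":0,"fingers":-1},{"x":26,"y":-14,"z":-18,"turn":0,"fingers":-1},{"x":26,"y":-14,"z":-18,"turn":0,"fingers":-1},{"x":26,"y":-14,"z":-18,"turn":0,"fingers":-1}]'
python3 - <<'E'
from h import *
im,p=cloud("scene"); im2,p2=cloud("side")
for P in(p,p2):
    q=P.reshape(-1,3); m=(np.hypot(q[:,0]-.635,q[:,1]+.176)<.03)&(q[:,2]>.03)&(q[:,2]<.14); q=q[m]; print(m.sum(),q.min(0).round(4),q.max(0).round(4))
save(cv2.resize(np.hstack([im[110:206,250:378],im2[200:296,320:448]]),(798,300)),"g3")
E
```

```text
time_s: 8.57
eef_pos: [0.4942, 0.0839, 0.2315]
orientation: [0.707, 0.707, 0.0, 0.0]
contact_force: [0.8, -0.9, 0.6]
width: 0.997
grasp_force: 0.0
300 [ 0.6156 -0.1898  0.0305] [ 0.6448 -0.1568  0.1166]
436 [ 0.6167 -0.1973  0.0301] [ 0.6475 -0.1654  0.1168]
```

View pics/g3.png

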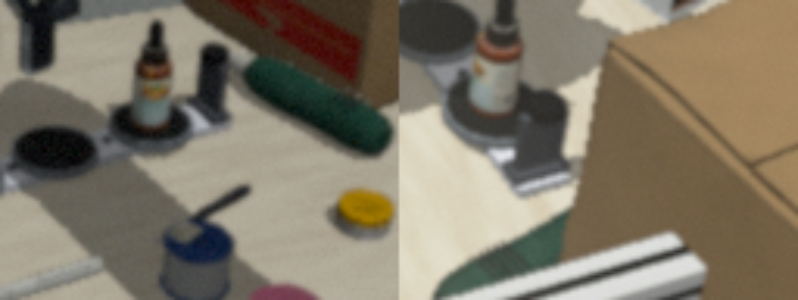

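The dropper bottle stands upright near the middle of its pad. Next is the jar.

```bash
python3 -m crank '[{"x":5,"y":-1.4,"z":0,"turn":0,"fingers":-1},{"x":10,"y":-2.8,"z":0,"turn":0,"fingers":-1},{"x":15,"y":-4.2,"z":0,"turn":0,"fingers":-1},{"x":20,"y":-5.6,"z":0,"turn":0,"fingers":-1},{"x":20.9,"y":-5.6,"z":3,"turn":0,"fingers":-1},{"x":20.9,"y":-5.6,"z":8,"turn":0,"fingers":-1},{"x":20.9,"y":-5.6,"z":13,"turn":0,"fingers":-1},{"x":20.9,"y":-5.6,"z":17,"turn":0,"fingers":-1},{"x":20.9,"y":-5.6,"z":19.5,"turn":0,"fingers":-1},{"x":20.9,"y":-5.6,"z":20.2,"turn":0,"fingers":-1},{"x":20.9,"y":-5.6,"z":20.2,"turn":0,"fingers":-1},{"x":20.9,"y":-5.6,"z":20.2,"turn":0,"fingers":-0.5},{"x":20.9,"y":-5.6,"z":20.2,"turn":0,"fingers":-0.2},{"x":20.9,"y":-5.6,"z":20.2,"turn":0,"fingers":0.1},{"x":20.9,"y":-5.6,"z":20.2,"turn":0,"fingers":0.5},{"x":20.9,"y":-5.6,"z":20.2,"turn":0,"fingers":1},{"x":20.9,"y":-5.6,"z":20.2,"turn":0,"fingers":1},{"x":20.9,"y":-5.6,"z":20.2,"turn":0,"fingers":1}]'
python3 - <<'E'
from h import *
im,p=cloud("scene"); im3,_=cloud("wrist")
save(cv2.resize(np.hstack([im[150:342,60:316],im3[::2,::2]]),(800,300)),"g4")
E
```

```text
time_s: 10.92
eef_pos: [0.4387, 0.2933, 0.0301]
orientation: [0.707, 0.707, 0.001, 0.0]
contact_force: [1.1, 0.0, 7.4]
width: 0.508
grasp_force: 29.3
```

View pics/g4.png

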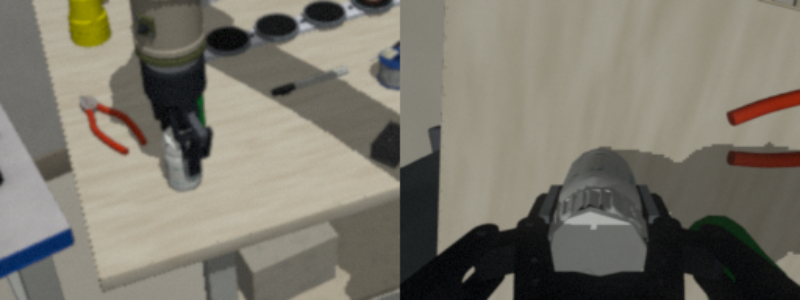

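The jar is gripped squarely. Now I carry it to the second pad.

```bash
python3 -m crank '[{"x":0,"y":0,"z":-3,"turn":0,"fingers":1},{"x":0,"y":0,"z":-7,"turn":0,"fingers":1},{"x":0,"y":0,"z":-11,"turn":0,"fingers":1},{"x":-3,"y":1.5,"z":-12,"turn":0,"fingers":1},{"x":-7,"y":4,"z":-12,"turn":0,"fingers":1},{"x":-11,"y":6,"z":-12,"turn":0,"fingers":1},{"x":-15.5,"y":8.5,"z":-12,"turn":0,"fingers":1},{"x":-20,"y":11,"z":-12,"turn":0,"fingers":1},{"x":-24.5,"y":13.5,"z":-12,"turn":0,"fingers":1},{"x":-29,"y":16,"z":-12,"turn":0,"fingers":1},{"x":-33,"y":18.5,"z":-12,"turn":0,"fingers":1},{"x":-36,"y":20,"z":-11,"turn":0,"fingers":1},{"x":-37.4,"y":20.8,"z":-9.5,"turn":0,"fingers":1},{"x":-37.4,"y":20.8,"z":-7,"turn":0,"fingers":1},{"x":-37.4,"y":20.8,"z":-5,"turn":0,"fingers":1},{"x":-37.4,"y":20.8,"z":-3.5,"turn":0,"fingers":1},{"x":-37.4,"y":20.8,"z":-2.5,"turn":0,"fingers":1},{"x":-37.4,"y":20.8,"z":-1.9,"turn":0,"fingers":1},{"x":-37.4,"y":20.8,"z":-1.8,"turn":0,"fingers":1},{"x":-37.4,"y":20.8,"z":-1.8,"turn":0,"fingers":1}]'
```

```text
time_s: 13.52
eef_pos: [0.6465, -0.0807, 0.0479]
orientation: [0.707, 0.707, 0.001, 0.0]
contact_force: [0.4, 1.0, 1.9]
width: 0.51
grasp_force: 30.2
```

```bash
python3 -m crank '[{"x":0,"y":0,"z":0,"turn":0,"fingers":0.5},{"x":0,"y":0,"z":0,"turn":0,"fingers":-0.1},{"x":0,"y":0,"z":0,"turn":0,"fingers":-0.5},{"x":0,"y":0,"z":0,"turn":0,"fingers":-1},{"x":0,"y":0,"z":0,"turn":0,"fingers":-1},{"x":0,"y":0,"z":0,"turn":0,"fingers":-1},{"x":0,"y":0,"z":-3,"turn":0,"fingers":-1},{"x":0,"y":0,"z":-8,"turn":0,"fingers":-1},{"x":0,"y":0,"z":-13,"turn":0,"fingers":-1},{"x":0,"y":-2,"z":-16,"turn":-5,"fingers":-1},{"x":0,"y":-7,"z":-16,"turn":-15,"fingers":-1},{"x":0.3,"y":-12,"z":-16,"turn":-25,"fingers":-1},{"x":0.5,"y":-16,"z":-16,"turn":-35,"fingers":-1},{"x":0.5,"y":-19.7,"z":-16,"turn":-45,"fingers":-1},{"x":0.5,"y":-19.7,"z":-16,"turn":-45,"fingers":-1},{"x":0.5,"y":-19.7,"z":-16,"turn":-45,"fingers":-1},{"x":0.5,"y":-19.7,"z":-16,"turn":-45,"fingers":-1}]'
python3 - <<'E'
from h import *
im,p=cloud("scene"); im2,p2=cloud("side"); im3,_=cloud("wrist")
for P in(p,p2):
    q=P.reshape(-1,3); m=(np.hypot(q[:,0]-.6465,q[:,1]+.0805)<.035)&(q[:,2]>.03)&(q[:,2]<.12); q=q[m]; print(m.sum(),q.min(0).round(4),q.max(0).round(4))
save(cv2.resize(np.hstack([im[100:292,170:426],im2[130:322,250:506],im3[::2,::2]]),(798,200)),"g5")
E
```

```text
time_s: 15.65
eef_pos: [0.4502, -0.0759, 0.2074]
orientation: [0.383, 0.924, 0.0, 0.0]
contact_force: [0.1, -0.3, 0.3]
width: 1.001
grasp_force: 0.0
526 [ 0.6182 -0.0999  0.0303] [ 0.6671 -0.0527  0.1043]
637 [ 0.6206 -0.105   0.0302] [ 0.6689 -0.06    0.1033]
```

View pics/g5.png

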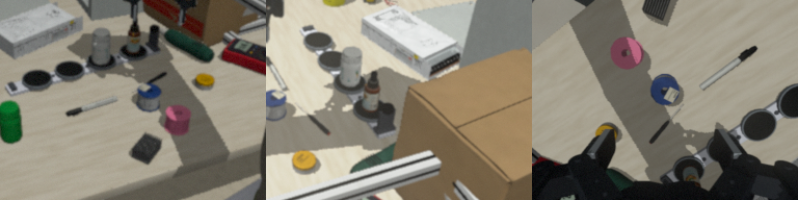

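The jar and dropper stand on their pads, and the wrist view has the blue reel centred at crop (665,90), between the fingers' line. I'll check its centre from the wrist depth.

Run:
```python
from h import *
im,p=cloud("wrist")
q=p.reshape(-1,3); m=(np.hypot(q[:,0]-.4495,q[:,1]+.0755)<.045)&(q[:,2]>.03)&(q[:,2]<.06)
pts=q[m][:,:2].astype(np.float32); print(m.sum(),q[m].min(0).round(4),q[m].max(0).round(4),cv2.minEnclosingCircle(pts))
m=(np.hypot(q[:,0]-.656,q[:,1]-.009)<.05)&(abs(q[:,2]-.018)<.004)&(im.reshape(-1,3).max(1)<60); print(m.sum(),cv2.minEnclosingCircle(q[m][:,:2].astype(np.float32)))
```

```text
2248 [ 0.4253 -0.1054  0.0301] [ 0.48   -0.0507  0.0464] ((0.452725887298584, -0.07788357138633728), 0.027859166264533997)
2545 ((0.6578781604766846, 0.000877397891599685), 0.04159162566065788)
```

```bash
python3 -m crank '[{"x":-0.3,"y":0,"z":4,"turn":0,"fingers":-1},{"x":-0.3,"y":0,"z":9,"turn":0,"fingers":-1},{"x":-0.3,"y":0,"z":14,"turn":0,"fingers":-1},{"x":-0.3,"y":0,"z":17,"turn":0,"fingers":-1},{"x":-0.3,"y":0,"z":19.3,"turn":0,"fingers":-1},{"x":-0.3,"y":0,"z":20.1,"turn":0,"fingers":-1},{"x":-0.3,"y":0,"z":20.1,"turn":0,"fingers":-1},{"x":-0.3,"y":0,"z":20.1,"turn":0,"fingers":-0.5},{"x":-0.3,"y":0,"z":20.1,"turn":0,"fingers":-0.2},{"x":-0.3,"y":0,"z":20.1,"turn":0,"fingers":0.3},{"x":-0.3,"y":0,"z":20.1,"turn":0,"fingers":1},{"x":-0.3,"y":0,"z":20.1,"turn":0,"fingers":1},{"x":-0.3,"y":0,"z":20.1,"turn":0,"fingers":1},{"x":-0.3,"y":0,"z":16,"turn":0,"fingers":1},{"x":-0.3,"y":0,"z":12,"turn":0,"fingers":1},{"x":-0.3,"y":0,"z":9,"turn":0,"fingers":1},{"x":-0.3,"y":0,"z":9,"turn":0,"fingers":1}]' 45
python3 - <<'E'
from h import *
im,p=cloud("scene"); im3,_=cloud("wrist")
save(cv2.resize(np.hstack([im[70:262,200:456],im3[::2,::2]]),(800,300)),"g6")
o=np.array(get_obs()["eef_pos"]); print(o)
d=np.array([.657,.009])-o[:2]; s=.7071; print("tool x,y cm",100*s*(-d[0]+d[1]),100*s*(d[0]+d[1]))
E
```

```text
time_s: 17.98
eef_pos: [0.4518, -0.079, 0.1193]
orientation: [0.384, 0.924, 0.0, 0.002]
contact_force: [0.2, -0.4, -2.4]
width: 0.639
grasp_force: 49.7
[ 0.45084939 -0.078857    0.11727423]
tool x,y cm -8.364540860733277 20.789277959049873
```

View pics/g6.png

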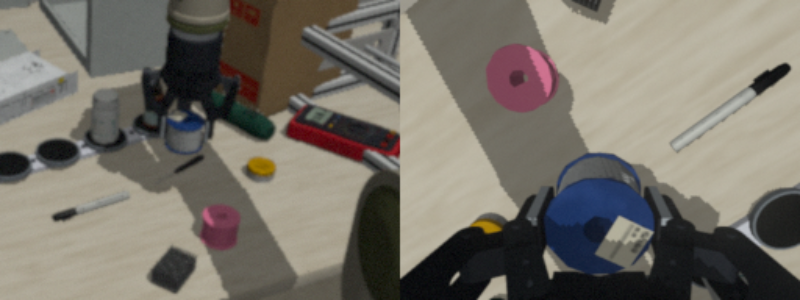

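The reel is held level and clear of the desk. Now to the third pad, turning the fingers back across the bar on the way.

```bash
python3 -m crank '[{"x":-0.5,"y":1,"z":-2,"turn":0,"fingers":1},{"x":-1,"y":3,"z":-4,"turn":9,"fingers":1},{"x":-2.5,"y":6.5,"z":-4,"turn":18,"fingers":1},{"x":-4,"y":10,"z":-4,"turn":27,"fingers":1},{"x":-5.5,"y":13.5,"z":-4,"turn":36,"fingers":1},{"x":-7,"y":17,"z":-4,"turn":45,"fingers":1},{"x":-8,"y":19.5,"z":-4,"turn":45,"fingers":1},{"x":-8.4,"y":20.8,"z":-3,"turn":45,"fingers":1},{"x":-8.4,"y":20.8,"z":0,"turn":45,"fingers":1},{"x":-8.4,"y":20.8,"z":3,"turn":45,"fingers":1},{"x":-8.4,"y":20.8,"z":6,"turn":45,"fingers":1},{"x":-8.4,"y":20.8,"z":8,"turn":45,"fingers":1},{"x":-8.4,"y":20.8,"z":9,"turn":45,"fingers":1},{"x":-8.4,"y":20.8,"z":9.3,"turn":45,"fingers":1},{"x":-8.4,"y":20.8,"z":9.3,"turn":45,"fingers":1},{"x":-8.4,"y":20.8,"z":9.3,"turn":45,"fingers":1}]'
```

```text
time_s: 20.08
eef_pos: [0.6568, 0.0094, 0.0254]
orientation: [0.707, 0.707, -0.001, 0.0]
contact_force: [-5.3, 0.2, 6.2]
width: 0.636
grasp_force: 51.3
```

```bash
python3 -m crank '[{"x":0,"y":0,"z":0,"turn":0,"fingers":0.2},{"x":0,"y":0,"z":0,"turn":0,"fingers":-0.3},{"x":0,"y":0,"z":0,"turn":0,"fingers":-0.7},{"x":0,"y":0,"z":0,"turn":0,"fingers":-1},{"x":0,"y":0,"z":0,"turn":0,"fingers":-1},{"x":0,"y":0,"z":-3,"turn":0,"fingers":-1},{"x":0,"y":0,"z":-8,"turn":0,"fingers":-1},{"x":0,"y":-3,"z":-13,"turn":0,"fingers":-1},{"x":0,"y":-7,"z":-17,"turn":0,"fingers":-1},{"x":-4,"y":-11,"z":-20,"turn":0,"fingers":-1},{"x":-9,"y":-14,"z":-20,"turn":0,"fingers":-1},{"x":-14,"y":-17,"z":-20,"turn":0,"fingers":-1},{"x":-19,"y":-20,"z":-20,"turn":0,"fingers":-1},{"x":-24,"y":-22.3,"z":-20,"turn":0,"fingers":-1},{"x":-25.1,"y":-22.3,"z":-20,"turn":0,"fingers":-1},{"x":-25.1,"y":-22.3,"z":-20,"turn":0,"fingers":-1},{"x":-25.1,"y":-22.3,"z":-20,"turn":0,"fingers":-1}]'
python3 - <<'E'
from h import *
im,p=cloud("wrist"); o=np.array(get_obs()["eef_pos"])
C=im.reshape(-1,3).astype(int); q=p.reshape(-1,3); m=(np.hypot(q[:,0]-.4335,q[:,1]+.242)<.045)&(q[:,2]>.012)&(q[:,2]<.035)
print(m.sum(),q[m].min(0).round(4),q[m].max(0).round(4),cv2.minEnclosingCircle(q[m][:,:2].astype(np.float32)))
im1,p1=cloud("scene"); im2,p2=cloud("side")
for P in(p1,p2):
    q=P.reshape(-1,3); m=(np.hypot(q[:,0]-.657,q[:,1]-.009)<.04)&(q[:,2]>.03)&(q[:,2]<.12); q=q[m]; print(m.sum(),q.min(0).round(4),q.max(0).round(4))
save(cv2.resize(np.hstack([im1[100:292,170:426],im2[130:322,250:506],im[::2,::2]]),(798,200)),"g7")
E
```

```text
time_s: 22.2
eef_pos: [0.4355, -0.2399, 0.2244]
orientation: [0.706, 0.708, 0.0, 0.0]
contact_force: [0.1, 0.2, -0.3]
width: 0.998
grasp_force: 0.0
1420 [ 0.4117 -0.2667  0.0137] [ 0.458  -0.2196  0.0245] ((0.4351808726787567, -0.2430712729692459), 0.023690015077590942)
369 [ 0.6269 -0.0162  0.0302] [0.6836 0.0386 0.0631]
125 [ 0.6285 -0.0194  0.03  ] [0.6821 0.035  0.0621]
```

View pics/g7.png

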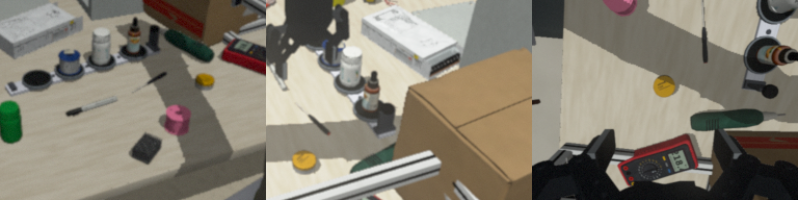

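The reel, jar and dropper stand on their pads, and the tin lies at wrist crop (665,86). A quick clearance check round the tin comes before I descend.

Run:
```python
from h import *
for n in("scene.npz","side.npz","wrist"):
    p=cloud(n)[1] if n=="wrist" else np.load(n)["p"]
    q=p.reshape(-1,3); r=np.hypot(q[:,0]-.435,q[:,1]+.243)
    m=(q[:,2]>.03)&(q[:,2]<.2)&(r>.03)&(r<.14); k=q[m]; i=np.argsort(r[m])[:200:40]; print(n,m.sum(),k[i].round(3).tolist())
```

```text
scene.npz 249 [[0.495, -0.31, 0.032], [0.508, -0.316, 0.032], [0.519, -0.318, 0.039], [0.534, -0.313, 0.04], [0.55, -0.305, 0.031]]
side.npz 277 [[0.494, -0.316, 0.031], [0.502, -0.324, 0.037], [0.51, -0.325, 0.037], [0.519, -0.325, 0.038], [0.532, -0.32, 0.041]]
wrist 1927 [[0.495, -0.314, 0.031], [0.505, -0.309, 0.032], [0.508, -0.309, 0.032], [0.51, -0.309, 0.032], [0.51, -0.311, 0.036]]
```

```bash
python3 -m crank '[{"x":-0.3,"y":0,"z":4,"turn":0,"fingers":-1},{"x":-0.3,"y":0,"z":8,"turn":0,"fingers":-1},{"x":-0.3,"y":0,"z":10,"turn":0,"fingers":-1},{"x":-0.3,"y":0,"z":10,"turn":0,"fingers":-1}]' 30
```

```text
time_s: 22.9
eef_pos: [0.4343, -0.2435, 0.1232]
orientation: [0.707, 0.708, -0.0, -0.001]
contact_force: [-0.1, 0.2, 0.3]
width: 0.996
grasp_force: 0.0
```

```bash
python3 -m crank '[{"x":0,"y":0,"z":4,"turn":0,"fingers":-1},{"x":0,"y":0,"z":8,"turn":0,"fingers":-1},{"x":0,"y":0,"z":10.5,"turn":0,"fingers":-1},{"x":0,"y":0,"z":11.6,"turn":0,"fingers":-1},{"x":0,"y":0,"z":12.1,"turn":0,"fingers":-1},{"x":0,"y":0,"z":12.1,"turn":0,"fingers":-1},{"x":0,"y":0,"z":12.1,"turn":0,"fingers":-0.5},{"x":0,"y":0,"z":12.1,"turn":0,"fingers":-0.2},{"x":0,"y":0,"z":12.1,"turn":0,"fingers":0.1},{"x":0,"y":0,"z":12.1,"turn":0,"fingers":0.5},{"x":0,"y":0,"z":12.1,"turn":0,"fingers":1},{"x":0,"y":0,"z":12.1,"turn":0,"fingers":1},{"x":0,"y":0,"z":12.1,"turn":0,"fingers":1},{"x":0,"y":0,"z":9,"turn":0,"fingers":1},{"x":0,"y":0,"z":5,"turn":0,"fingers":1},{"x":0,"y":0,"z":1,"turn":0,"fingers":1},{"x":0,"y":0,"z":-3,"turn":0,"fingers":1},{"x":0,"y":0,"z":-3,"turn":0,"fingers":1}]' 30
python3 - <<'E'
from h import *
im,p=cloud("scene"); im3,_=cloud("wrist")
save(cv2.resize(np.hstack([im[70:262,200:456],im3[::2,::2]]),(800,300)),"g8")
print(get_obs()["eef_pos"])
E
```

```text
time_s: 25.15
eef_pos: [0.4356, -0.2453, 0.157]
orientation: [0.707, 0.707, 0.001, 0.002]
contact_force: [-0.1, 0.2, -0.6]
width: 0.532
grasp_force: 31.2
[ 0.43422766 -0.24480115  0.15439596]
```

View pics/g8.png

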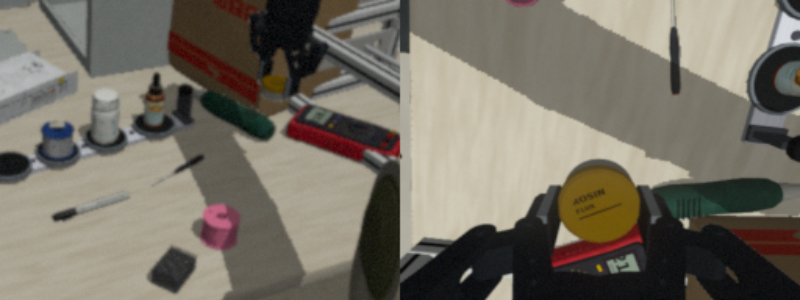

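The tin is held level. I carry it along the near side of the row and then forward to the far pad.

```bash
python3 -m crank '[{"x":3,"y":0,"z":-2,"turn":0,"fingers":1},{"x":7,"y":0,"z":-3,"turn":0,"fingers":1},{"x":12,"y":0.5,"z":-3,"turn":0,"fingers":1},{"x":17,"y":2,"z":-3,"turn":0,"fingers":1},{"x":22,"y":4.5,"z":-3,"turn":0,"fingers":1},{"x":26,"y":8,"z":-3,"turn":0,"fingers":1},{"x":30,"y":12,"z":-3,"turn":0,"fingers":1},{"x":33,"y":16,"z":-1,"turn":0,"fingers":1},{"x":34.3,"y":20,"z":1,"turn":0,"fingers":1},{"x":34.3,"y":22.5,"z":3,"turn":0,"fingers":1},{"x":34.3,"y":23.3,"z":6,"turn":0,"fingers":1},{"x":34.3,"y":23.3,"z":9,"turn":0,"fingers":1},{"x":34.3,"y":23.3,"z":11.2,"turn":0,"fingers":1},{"x":34.3,"y":23.3,"z":12.4,"turn":0,"fingers":1},{"x":34.3,"y":23.3,"z":13,"turn":0,"fingers":1},{"x":34.3,"y":23.3,"z":13.2,"turn":0,"fingers":1},{"x":34.3,"y":23.3,"z":13.2,"turn":0,"fingers":1},{"x":34.3,"y":23.3,"z":13.2,"turn":0,"fingers":1}]'
```

```text
time_s: 27.5
eef_pos: [0.668, 0.0986, 0.0231]
orientation: [0.707, 0.707, 0.0, 0.0]
contact_force: [-0.1, -0.1, -1.6]
width: 0.535
grasp_force: 31.2
```

```bash
python3 -m crank '[{"x":0,"y":0,"z":0.1,"turn":0,"fingers":1},{"x":0,"y":0,"z":0.2,"turn":0,"fingers":1},{"x":0,"y":0,"z":0.2,"turn":0,"fingers":1}]'
```

```text
time_s: 27.88
eef_pos: [0.668, 0.0985, 0.0221]
orientation: [0.707, 0.707, 0.0, 0.001]
contact_force: [-3.6, -1.9, 13.9]
width: 0.529
grasp_force: 32.3
```

Contact. I release and rise well clear.

```bash
python3 -m crank '[{"x":0,"y":0,"z":0,"turn":0,"fingers":0.3},{"x":0,"y":0,"z":0,"turn":0,"fingers":-0.2},{"x":0,"y":0,"z":0,"turn":0,"fingers":-0.6},{"x":0,"y":0,"z":0,"turn":0,"fingers":-1},{"x":0,"y":0,"z":0,"turn":0,"fingers":-1},{"x":0,"y":0,"z":0,"turn":0,"fingers":-1},{"x":0,"y":0,"z":-3,"turn":0,"fingers":-1},{"x":0,"y":0,"z":-8,"turn":0,"fingers":-1},{"x":0,"y":0,"z":-13,"turn":0,"fingers":-1},{"x":0,"y":0,"z":-18,"turn":0,"fingers":-1},{"x":0,"y":-5,"z":-22,"turn":0,"fingers":-1},{"x":0,"y":-10,"z":-24,"turn":0,"fingers":-1},{"x":0,"y":-15,"z":-24,"turn":0,"fingers":-1},{"x":0,"y":-15,"z":-24,"turn":0,"fingers":-1},{"x":0,"y":-15,"z":-24,"turn":0,"fingers":-1},{"x":0,"y":-15,"z":-24,"turn":0,"fingers":-1}]'
python3 - <<'E'
from h import *
a=[cloud(n) for n in("scene","side","wrist")]
for nm,c,h in(("tin",(.667,.098),.03),("reel",(.657,.009),.03),("jar",(.6465,-.081),.03),("drop",(.6345,-.1755),.03)):
    Q=np.vstack([P.reshape(-1,3)[(np.hypot(P[...,0]-c[0],P[...,1]-c[1])<.042).ravel()&((P[...,2]>h)&(P[...,2]<.14)).ravel()] for _,P in a[:2]])
    print(nm,"mid",((Q.max(0)+Q.min(0))/2)[:2].round(4),"size",(Q.max(0)-Q.min(0))[:2].round(4),"top",Q[:,2].max().round(3))
save(cv2.resize(np.hstack([a[0][0][100:244,160:352],a[1][0][140:284,300:492],a[2][0][::2,::2][:,:256][:144*1,:192] if 0 else cv2.resize(a[2][0],(192,144))]),(798,200)),"g9")
E
```

```text
time_s: 29.88
eef_pos: [0.5187, 0.0986, 0.26]
orientation: [0.707, 0.707, 0.0, -0.0]
contact_force: [0.5, 0.7, 0.7]
width: 0.999
grasp_force: 0.0
tin mid [0.6657 0.1011] size [0.0482 0.0512] top 0.042
reel mid [0.6559 0.0092] size [0.058 0.057] top 0.064
jar mid [ 0.6435 -0.079 ] size [0.0477 0.0533] top 0.105
drop mid [ 0.6324 -0.1761] size [0.0357 0.0402] top 0.118
```

View pics/g9.png

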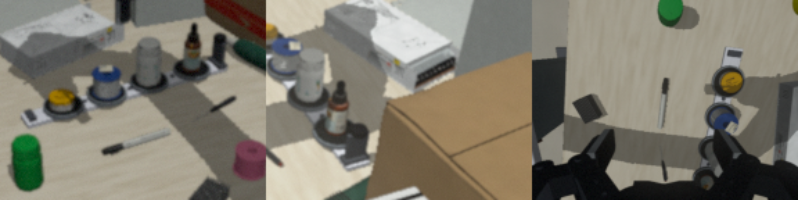

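All four stand upright and centred, in order tin, reel, jar, dropper up to the post, and nothing is touched.

```bash
python3 -c "from cell import close_job; print(close_job())"
```

```text
the job is handed in; nothing more can be done
None
```

The job is handed in at about 30 s of the 99 s allowed: dropper bottle (next to the post), white bottle, solder reel and tin each stand upright within a few millimetres of their pad's centre, in height order and released.

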